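Try out the locking stay of a sample locker's lift-up door

TASK

The lift-up door of the bench sample locker has just been given a new folding stay: try it out. Raise the door by its pull bar until the stay locks, and let go completely so that the door stands open by itself for a moment; then break the stay by pushing the round knob on its joint towards the back of the locker, and have the door sink fully shut. Leave the bowls, tins, scraper and brush around it where they are.

Things in the scene. Friction and masses are not known exactly. Their poses are not given: they have to be found in the camera images.
- locker: grey metal locker fixed to the bench: 215 mm deep (x -95 to +120), 280 wide (y), 180 high at the back, 103 at the front. Origin on the bench under its centre; x axis to its back (away from the robot), y to its left. A grey door 225 mm long, 274 wide, 12 thick covers it, hinged along the top at the back, sloping 18 degrees down to the front when shut
- door_hinge_mid (a point): middle of the door's hinge line, which runs along the locker's y; at locker x = 100, z = 180 mm. The door weighs about 0.6 kg (varies) and is damped: with its stay unlocked it sinks shut by itself within about 4 s
- bar (a point): centre of the door's pull bar: round steel, 10 mm thick, 110 mm long along the locker's y, in front of the door's free edge, 280 mm from the hinge line, with a clear gap of 50 mm to the door edge: a finger can hook under it through the gap from above, or pinch it. Shut it is 66 mm clear of the front wall and 93 mm above the bench; locked open 306 mm
- release_knob (a point): centre of the round bare-metal knob on the stay's knee, 18 mm diameter, 40 mm long along the locker's y, 52 to 92 mm left of the locker's left wall. Stay locked: at about locker x = -53, z = 153 mm. To break the stay push it to the back (locker +x) by about 60 mm, with up to 7 N; then the door's weight folds the stay and the knob runs on to locker x = 48, z = 119 mm
- door (a joint): door angle in rad: 0 shut, about 0.785 when resting locked on its stay; the links are straight, and the door can rise no further, at about 0.81. Raising it moves the bar up on its arc about the hinge
- knee (a joint): knee of the folding stay (two 101 mm steel links, 14 mm outside the locker's left, +y, wall), rad: 0 folded to the back (door shut), 2.34 links straight, about 2.69 locked (past straight, at its stop, links upright). With the door raised as far as it goes (0.79 to 0.81) a spring carries the knee past straight, and the door settles locked when let go
- bowl_a: white china bowl, 116 mm wide, 60 mm high, right of the locker; a bystander, to be left alone; origin under its centre
- bowl_b: steel bowl, 110 mm wide, 55 mm high, right of the locker towards the back; a bystander, to be left alone; origin under its centre
- tin_a: aluminium sample tin, 68 mm wide, 50 mm high, right front of the locker; a bystander, to be left alone; origin under its centre
- tin_b: aluminium sample tin, 68 mm wide, 50 mm high, left of the locker, below the place of the knob; a bystander, to be left alone; origin under its centre
- bowl_c: white china bowl, 116 mm wide, 60 mm high, left of the locker towards the back; a bystander, to be left alone; origin under its centre
- scraper: flat scraper 260 mm long lying on the bench in front of the locker; a bystander, to be left alone; origin under its centre
- bench_brush: blue bench brush, 50 x 240 mm, 74 mm high, left of the locker; a bystander, to be left alone; origin under its centre

How it is judged:
By the outcome, as a careful person would: the job done as asked, in the order asked, and still so for the second after the job is handed in, with the robot touching nothing.
It also fails if it takes over 54 s, if anything falls off the work surface, if the arm or the gripper's body presses on something with over 40 N, if the wrist force passes 120 N, or if a joint passes its speed limit or range.

ROBOT

A 6-joint arm with a two-finger parallel gripper is mounted at the origin on the work surface. World frame = base frame: x ahead of the robot, y to its left, z up, the work surface at z = 0. Lengths are in m, angles in rad, forces in N, time in s.
With the tool pointing down it reaches from about 0.275 to 0.825 m from the base axis. Payload 5.2 kg.
Tool frame: the origin (TCP) lies at the very end of the fingers, on their centre line; the grasp point (between the pads) lies 19 mm behind it; z points along the fingers, y is the line along which they close (so a half turn about z gives the same grasp; the last joint's range is limited). The gripper opens to 93 mm and grips with 3 to 60 N. Pads are 15 mm wide; open, the fingers measure 128 mm over their backs; the gripper's body (75 mm by 188 mm) begins 65 mm behind the grasp point.
Start: joints at [-1.432, 0.259, 1.535, -0, 1.348, -0.203], TCP at [0.184, -0.518, 0.219] pointing down, gripper open.
Joint ranges: [-3.14, 3.14], [-0.91, 2.08], [0.19, 2.58], [-1.22, 4.36], [0.22, 2.71], [-3.12, 3.12]. Speed limits (rad/s): [2.57, 2.57, 3.14, 3.14, 3.14, 3.14].

INTERFACE

Orientations are given as a 3x3 rotation matrix whose columns are the frame's x, y, z axes.
In Python, from bench import readout, optics, manip gives the robot as it stands.
- The arm moves only by the tool drive_tool, never from a script. Its argument "series" is one flat list of numbers, 7 for each row, row after row: the shift along the tool's x, y, z each as a share of 0.2 m, from -1 to 1, then the turn, a rotation vector about the tool's x, y, z each as a share of 60 degrees, from -1 to 1, then the opening, from 0 (shut) to 1 (fully open). A call has 1 to 8 rows; each row is the pose to reach, as a shift and turn from the pose commanded when the call began, along the tool's axes at that moment; what a row does not reach only later rows make up. A row lasts 1/10 s, in which the tool goes at most 50 mm and 8.59 degrees, less where a joint would pass 70% of its speed; a pose out of reach is approached as far as the arm can. A call with a number of a shift or a turn outside -1 to 1 is refused whole. A call with a gripper value outside its range is refused whole. The fingers move at their own pace and stop on an object; "squeeze" is the grip in N (left out, the last holds). Time passes only in rows, so rows that repeat a pose let the fingers close. It gives the time, the measured TCP pose, the force, the opening and the grip force at its end, in the units of the state.
- readout.observe(): the state, without advancing time (a new reading comes with each control period).
- optics.camera(name): name is "side" or "top" or "wrist"; returns a dict with "img" (384x512x3 uint8, red, green, blue), "vertical_fov" (degrees; the focal length in pixels is half the picture's height over the tangent of half this angle, whatever the lens; pixels are square), "cx", "cy" (the principal point, pixels), "pose" (4x4, takes a point from camera to world coordinates). Camera axes: x right, y down, z forward; pixel columns grow to the right and rows downward; lengths in m; the calibration is good to about 2 mm. A picture is of the moment at which its call begins. There is no depth.
- manip.job_done(): hands the job in; it is judged then, once.
The state is a dict: "t": time; "q": joint angles; "dq": joint speeds; "joint_efforts": joint torques, N m; "tool_pos": TCP position; "eef_rot": TCP orientation; "force": force on the tool from outside, world axes, zero at the start; "ft_torque": the same for the moment, N m; "opening": finger opening in m; "gripper_force": force on a finger pad.
Only numpy, scipy, OpenCV 4.12 (cv2) and the standard library are available. Lean on these libraries where they do the work, as an engineer would, in place of code of your own. Each camera call takes 0.05 s, during which the arm holds its last target. There are 200 camera calls.

## Working session

There is one attempt and no reset: what is moved stays moved. The work goes in short steps, Python scripts to look and compute and a tool call to move; the robot and the scene stay as the last step left them, time stands still between calls to the robot, and variables do not carry over. Pictures are saved under pics/ and viewed, at most 10 in all, crops included, and the job is handed in when it is done.

Besides the shell and the picture viewer there is one more tool, called as name(argument=value, ...) on one line, values as JSON. drive_tool: Moves the arm, as the interface text tells. Its arguments: {"type":"object","properties":{"series":{"type":"array"},"squeeze":{"type":"number"}},"required":["series"]}

```bash
mkdir -p pics; ls
cat > h.py <<'E'
import numpy as np, cv2
from bench import readout, optics, manip
def snap(n,f):
    c=optics.camera(n); cv2.imwrite('pics/'+f,c['img'][:,:,::-1]); np.save('pics/'+f+'.npy',c,allow_pickle=True); return c
def load(f): return np.load('pics/'+f+'.npy',allow_pickle=True).item()
def ray(c,u,v):
    f=192/np.tan(np.radians(c['vertical_fov'])/2)
    d=np.array([(u-c['cx'])/f,(v-c['cy'])/f,1]); P=np.array(c['pose']); return P[:3,3],P[:3,:3]@d
def onz(c,u,v,z):
    o,d=ray(c,u,v); return o+d*(z-o[2])/d[2]
def proj(c,p):
    f=192/np.tan(np.radians(c['vertical_fov'])/2); P=np.array(c['pose']); q=P[:3,:3].T@(np.array(p)-P[:3,3]); return q[:2]/q[2]*f+[c['cx'],c['cy']]
E
python3 - <<'E'
from h import *
for n in('top','side'):
    c=snap(n,n+'0.png'); print(n,c['vertical_fov'],c['cx'],c['cy'],np.round(c['pose'],3).tolist())
a=np.hstack([cv2.imread('pics/top0.png'),cv2.imread('pics/side0.png')])
s=readout.observe(); print(s['t'],s['tool_pos'],s['eef_rot'],s['force'])
E
```

```text
pics
top 47.65683661805925 253.96659471075435 186.82099287890827 [[0.101, -0.968, 0.23, 0.34], [-0.995, -0.099, 0.02, -0.004], [0.004, -0.231, -0.973, 1.168], [0.0, 0.0, 0.0, 1.0]]
side 57.06232292869794 259.2776928926211 193.0090623600351 [[-0.746, -0.437, 0.503, 0.047], [-0.666, 0.474, -0.576, 0.64], [0.013, -0.764, -0.645, 0.814], [0.0, 0.0, 0.0, 1.0]]
0.1 [ 0.18428634 -0.51770254  0.21792244] [[ 9.42158623e-01  3.35167232e-01 -2.35577561e-04]
 [ 3.35167172e-01 -9.42157343e-01  1.58387336e-03]
 [ 3.08911321e-04 -1.57121781e-03 -9.99998718e-01]] [-0.0860956   0.52364486 -0.44411062]
```

View pics/top0.png

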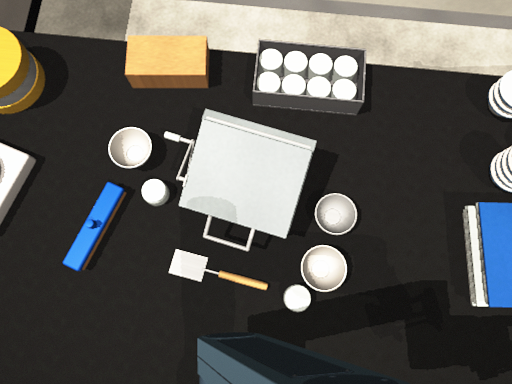

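View pics/side0.png

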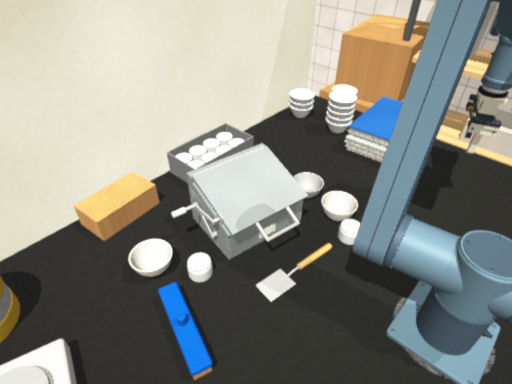

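The top view shows the door with corners near (207,115), (315,147), (288,238), (180,205), the bar at about (205..248, 238..249) and the knob at about (172,136). The scraper lies in front, near (218,272). The side view agrees. I'll zoom in on both.

Run:
```python
import cv2,numpy as np
a=cv2.imread('pics/top0.png')[100:260,155:325]; b=cv2.imread('pics/side0.png')[140:280,165:315]
a=cv2.resize(a,(425,400),interpolation=cv2.INTER_CUBIC); b=cv2.resize(b,(375,350),interpolation=cv2.INTER_CUBIC)
o=np.zeros((400,800,3),np.uint8); o[:,:425]=a; o[:350,425:]=b; cv2.imwrite('pics/z.png',o)
```

```text
(no output)
```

View pics/z.png

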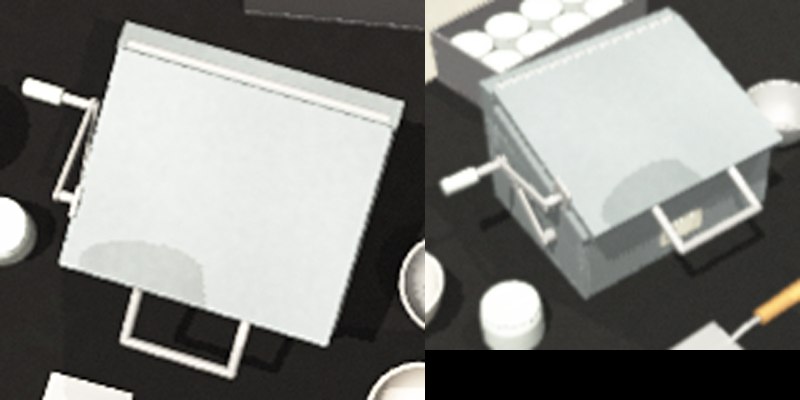

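```bash
cat >> h.py <<'E'
def tri(c1,p1,c2,p2):
    o1,d1=ray(c1,*p1);o2,d2=ray(c2,*p2)
    s=np.linalg.lstsq(np.stack([d1,-d2],1),o2-o1,rcond=None)[0]; a=o1+s[0]*d1;b=o2+s[1]*d2
    return (a+b)/2,np.linalg.norm(a-b)
E
python3 - <<'E'
from h import *
t=load('top0.png');s=load('side0.png')
b1=onz(t,204.6,236.4,.093);b2=onz(t,248.6,249.6,.093);bar=(b1+b2)/2
print('bar',b1,b2,bar,np.linalg.norm(b1-b2)); d=b1-b2; print('y dir yaw',np.degrees(np.arctan2(-d[0],d[1])))
print(tri(t,(204.6,236.4),s,(267.8,240)),tri(t,(248.6,249.6),s,(299,222.8)))
e1=onz(t,179,206,.113);e2=onz(t,286.6,238.4,.113);d=e1-e2
print('edge',e1,e2,np.linalg.norm(d),np.degrees(np.arctan2(-d[0],d[1])))
# back top corners z=.18
k1=onz(t,155+125/2.5,100+22/2.5,.18);k2=onz(t,155+404/2.5,100+102/2.5,.18);d=k1-k2
yaw=np.arctan2(-d[0],d[1]);print('back',k1,k2,np.linalg.norm(d),np.degrees(yaw))
kn=onz(t,155+42/2.5,100+91/2.5,.119);print('knob',kn, tri(t,(155+42/2.5,100+91/2.5),s,(165+(461-425)/2.5,140+180/2.5)))
E=(e1+e2)/2;K=(k1+k2)/2
d=(e1-e2)+(k1-k2); yaw=np.arctan2(-d[0],d[1]); R=np.array([[np.cos(yaw),-np.sin(yaw)],[np.sin(yaw),np.cos(yaw)]])
print('yaw',np.degrees(yaw)); 
for n,p,lx in(('bar',bar,-.166),('edge',E,-.114),('back',K,.12)): print(n,'origin',p[:2]-R@[lx,0])
print('knob',kn[:2]-R@[.048,.212])
E
```

```text
bar [0.45700955 0.12713938 0.093     ] [0.43579715 0.01544126 0.093     ] [0.44640335 0.07129032 0.093     ] 0.11369448044339266
y dir yaw -10.752899434070793
(array([0.45840596, 0.12792507, 0.09316354]), np.float64(0.003216931143278009)) (array([0.43670165, 0.01587342, 0.09192868]), np.float64(0.0018103842010746983))
edge [0.52290386 0.19710669 0.113     ] [ 0.47027354 -0.07386852  0.113     ] 0.27603897717790854 -10.991457218815263
back [0.75681687 0.15531173 0.18      ] [ 0.70259073 -0.12133869  0.18      ] 0.2819147560515953 -11.089926135333128
knob [0.69884869 0.23967338 0.119     ] (array([0.69747767, 0.23875028, 0.1234124 ]), np.float64(0.0003133665843739925))
yaw -11.04121016246763
bar origin [0.60933064 0.03949883]
edge origin [0.60847852 0.03978638]
back origin [0.61192504 0.03996832]
knob [0.61113601 0.04079028]
```

```bash
cat >> h.py <<'E'
from scipy.spatial.transform import Rotation as Ro
YAW=np.radians(-11.04); O=np.array([.6102,.040]); RL=np.array([[np.cos(YAW),-np.sin(YAW)],[np.sin(YAW),np.cos(YAW)]])
RT=np.array([[.1915,.9815,0],[.9815,-.1915,0],[0,0,-1]]).T.T
RT=np.stack([[.1915,.9815,0],[.9815,-.1915,0],[0,0,-1]],1)
def W(lx,ly,z): return np.r_[O+RL@[lx,ly],z]
def go(p):
    s=readout.observe(); T=np.array(s['eef_rot']); 
    print('t',s['t'],'pos',np.round(s['tool_pos'],4),'F',np.round(s['force'],1),'open',s['opening'],s['gripper_force'])
    print('shift share',np.round(T.T@(np.array(p)-s['tool_pos'])/.2,3),'turn',np.round(np.degrees(Ro.from_matrix(T.T@RT).as_rotvec())/60,3))
E
python3 -c "
from h import *
print(W(-.166,0,.093)); go(W(-.166,0,.219))"
```

```text
[0.44727204 0.07178805 0.093     ]
t 0.1 pos [ 0.1843 -0.5177  0.2179] F [-0.1  0.5 -0.4] open 0.0928895012322753 0.0
shift share [ 2.227e+00 -2.336e+00 -1.000e-03] turn [-0.001 -0.001 -0.99 ]
```

drive_tool(series=[1,-1,0,0,0,-0.99,0.43,1,-1,0,0,0,-0.99,0.43,1,-1,0,0,0,-0.99,0.43,1,-1,0,0,0,-0.99,0.43,1,-1,0,0,0,-0.99,0.43,1,-1,0,0,0,-0.99,0.43,1,-1,0,0,0,-0.99,0.43,1,-1,0,0,0,-0.99,0.43], squeeze=25)

```text
t: 0.9
tool_pos: [0.3061, -0.2616, 0.2186]
eef_rot: [[0.188, 0.982, -0.0], [0.982, -0.188, -0.0], [-0.0, -0.0, -1.0]]
force: [1.0, -0.6, 0.4]
opening: 0.0406
gripper_force: 0.0
```

```bash
python3 -c "
from h import *
go(W(-.166,0,.219))"
```

```text
t 0.9 pos [ 0.3061 -0.2616  0.2186] F [ 1.  -0.6  0.4] open 0.04062187881401616 0.0
shift share [ 1.77   0.381 -0.002] turn [-0.     0.     0.004]
```

drive_tool(series=[0.9,0.2,0,0,0,0,0.43,0.9,0.2,0,0,0,0,0.43,0.9,0.2,0,0,0,0,0.43,0.9,0.2,0,0,0,0,0.43])

```text
t: 1.3
tool_pos: [0.3798, -0.092, 0.2186]
eef_rot: [[0.196, 0.981, 0.0], [0.981, -0.196, 0.001], [0.001, -0.0, -1.0]]
force: [-0.1, -1.0, -0.3]
opening: 0.0401
gripper_force: 0.0
```

drive_tool(series=[0.87,0.18,0,0,0,0,0.43,0.87,0.18,0,0,0,0,0.43,0.87,0.18,0,0,0,0,0.43,0.87,0.18,0,0,0,0,0.43,0.87,0.18,0,0,0,0,0.43,0.87,0.18,0,0,0,0,0.43])

```text
t: 1.9
tool_pos: [0.448, 0.0698, 0.2181]
eef_rot: [[0.193, 0.981, -0.001], [0.981, -0.193, -0.001], [-0.001, -0.001, -1.0]]
force: [-0.3, 0.2, 0.0]
opening: 0.0401
gripper_force: 0.0
```

```bash
python3 -c "
from h import *
go(W(-.166,0,.074))
c=snap('wrist','w1.png')
for y in(-.055,0,.055): print(proj(c,W(-.166,y,.093)))"
```

```text
t 1.9 pos [0.448  0.0698 0.2181] F [-0.3  0.2  0. ] open 0.04005096679111752 0.0
shift share [ 0.009 -0.005  0.721] turn [-0.001  0.001 -0.001]
[259.25954878 234.22007363]
[259.07015084 188.44596558]
[258.85932268 137.49255649]
```

View pics/w1.png

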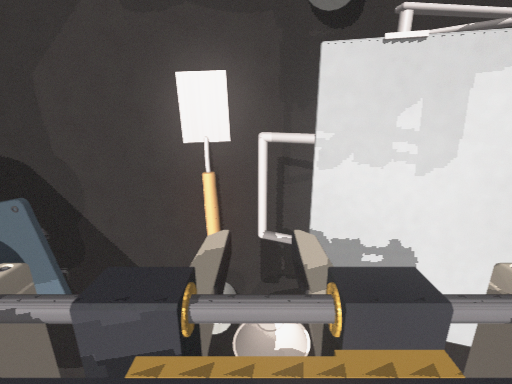

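The wrist view shows the bar at column 263, rows 135–235. That is within 4 px of my prediction, and it lies between the open fingers. Next I go down and pinch.

drive_tool(series=[0,0.01,0.25,0,0,0,0.43,0,0.01,0.48,0,0,0,0.43,0,0.01,0.65,0,0,0,0.43,0,0.01,0.72,0,0,0,0.43,0,0.01,0.72,0,0,0,0.43,0,0.01,0.72,0,0,0,0,0,0.01,0.72,0,0,0,0,0,0.01,0.72,0,0,0,0], squeeze=25)

```text
t: 2.75
tool_pos: [0.451, 0.0694, 0.0759]
eef_rot: [[0.192, 0.981, 0.003], [0.981, -0.192, -0.0], [0.0, 0.003, -1.0]]
force: [0.4, 0.4, 0.7]
opening: 0.0206
gripper_force: 0.0
```

drive_tool(series=[0,0,0,0,0,0,0,0,0,0,0,0,0,0,0,0,0,0,0,0,0])

```text
t: 3.05
tool_pos: [0.4492, 0.07, 0.0753]
eef_rot: [[0.191, 0.982, -0.001], [0.982, -0.191, -0.0], [-0.0, -0.001, -1.0]]
force: [-3.9, 0.3, 5.1]
opening: 0.0092
gripper_force: 25.0
```

```bash
python3 -c "
from h import *
s=readout.observe(); p=np.array(s['tool_pos']); T=np.array(s['eef_rot'])
lp=RL.T@(p[:2]-O); print('locker',lp,p[2],s['force'],s['opening'],s['gripper_force'])
for a in np.linspace(0,.82,15):
    th=a-np.radians(18); q=W(.1-.28*np.cos(th),lp[1],.18+.28*np.sin(th)-.019); print(round(a,3),q.round(4),np.round(T.T@(q-p)/.2,3))"
```

```text
locker [-0.16380323 -0.00138775] 0.07529833930680564 [-3.8839525   0.2926192   5.13267712] 0.009215020723896591 24.999497830867767
0.0 [0.4467 0.0705 0.0745] [ 0.    -0.012  0.004]
0.059 [0.4422 0.0714 0.0902] [ 0.    -0.036 -0.075]
0.117 [0.4386 0.0721 0.1062] [-0.    -0.054 -0.154]
0.176 [0.4359 0.0726 0.1224] [-0.    -0.068 -0.235]
0.234 [0.4341 0.0729 0.1387] [-0.    -0.077 -0.317]
0.293 [0.4333 0.0731 0.155 ] [-0.    -0.081 -0.399]
0.351 [0.4335 0.0731 0.1714] [-0.    -0.081 -0.481]
0.41 [0.4345 0.0729 0.1878] [-0.    -0.075 -0.562]
0.469 [0.4365 0.0725 0.2041] [-0.    -0.065 -0.644]
0.527 [0.4395 0.0719 0.2202] [-0.    -0.05  -0.724]
0.586 [0.4433 0.0711 0.2361] [-0.    -0.031 -0.804]
0.644 [0.4481 0.0702 0.2518] [-0.    -0.006 -0.882]
0.703 [0.4538 0.0691 0.2671] [-0.     0.022 -0.959]
0.761 [0.4603 0.0678 0.2821] [-0.     0.056 -1.034]
0.82 [0.4677 0.0664 0.2967] [-0.     0.093 -1.107]
```

drive_tool(series=[0,-0.012,-0.04,0,0,0,0,0,-0.024,-0.08,0,0,0,0,0,-0.034,-0.12,0,0,0,0,0,-0.042,-0.16,0,0,0,0,0,-0.05,-0.2,0,0,0,0,0,-0.056,-0.24,0,0,0,0,0,-0.061,-0.28,0,0,0,0,0,-0.065,-0.32,0,0,0,0])

```text
t: 3.85
tool_pos: [0.4367, 0.0725, 0.1392]
eef_rot: [[0.191, 0.982, -0.001], [0.982, -0.191, 0.0], [-0.0, -0.001, -1.0]]
force: [-2.1, 0.2, -2.4]
opening: 0.0089
gripper_force: 25.0
```

drive_tool(series=[0,-0.002,-0.04,0,0,0,0,0,-0.004,-0.08,0,0,0,0,0,-0.005,-0.12,0,0,0,0,0,-0.004,-0.16,0,0,0,0,0,-0.001,-0.205,0,0,0,0,0,0.002,-0.245,0,0,0,0,0,0.006,-0.285,0,0,0,0,0,0.012,-0.325,0,0,0,0])

```text
t: 4.65
tool_pos: [0.4385, 0.0721, 0.2041]
eef_rot: [[0.191, 0.982, -0.002], [0.982, -0.191, 0.0], [-0.0, -0.002, -1.0]]
force: [-6.2, 1.7, -2.3]
opening: 0.009
gripper_force: 25.0
```

```bash
cat >> h.py <<'E'
def arc(angs):
    s=readout.observe(); p=np.array(s['tool_pos']); T=np.array(s['eef_rot']); lp=RL.T@(p[:2]-O)
    print(s['t'],'locker',lp.round(4),p[2].round(4),'r',np.hypot(.1-lp[0],p[2]+.019-.18),'ang',np.arctan2(p[2]+.019-.18,.1-lp[0])+np.radians(18),np.round(s['force'],1),s['opening'],s['gripper_force'])
    for a in angs:
        th=a-np.radians(18); q=W(.1-.28*np.cos(th),lp[1],.18+.28*np.sin(th)-.019); print(round(a,3),np.round(T.T@(q-p)/.2,3))
E
python3 -c "
from h import *
arc(np.arange(.5,.86,.03))"
```

```text
4.65 locker [-0.1746 -0.0014] 0.2041 r 0.27799726743274505 ang 0.4699399374790467 [-6.2  1.7 -2.3] 0.008988884061171041 25.008153319358826
0.5 [-0.    -0.003 -0.043]
0.53 [-0.     0.005 -0.084]
0.56 [-0.     0.015 -0.125]
0.59 [-0.     0.026 -0.166]
0.62 [-0.     0.038 -0.206]
0.65 [-0.     0.051 -0.246]
0.68 [-0.     0.065 -0.285]
0.71 [-0.     0.081 -0.324]
0.74 [-0.     0.097 -0.363]
0.77 [-0.     0.115 -0.401]
0.8 [-0.     0.134 -0.438]
0.83 [-0.     0.154 -0.475]
```

drive_tool(series=[0,0.008,-0.043,0,0,0,0,0,0.016,-0.084,0,0,0,0,0,0.026,-0.125,0,0,0,0,0,0.037,-0.166,0,0,0,0,0,0.049,-0.206,0,0,0,0,0,0.062,-0.246,0,0,0,0,0,0.076,-0.285,0,0,0,0,0,0.092,-0.324,0,0,0,0])

```text
t: 5.45
tool_pos: [0.4554, 0.0687, 0.2692]
eef_rot: [[0.191, 0.982, -0.005], [0.982, -0.191, 0.0], [-0.0, -0.005, -1.0]]
force: [-11.7, 1.1, 3.0]
opening: 0.0093
gripper_force: 25.0
```

```bash
python3 -c "
from h import *
arc(np.arange(.7,.86,.01))"
```

```text
5.45 locker [-0.1574 -0.0015] 0.2692 r 0.27922500640196446 ang 0.7119310410238322 [-11.7   1.1   3. ] 0.009289631273022401 25.005822479724884
0.7 [ 0.    -0.01   0.014]
0.71 [ 0.    -0.005  0.001]
0.72 [-0.     0.001 -0.012]
0.73 [-0.     0.006 -0.025]
0.74 [-0.     0.012 -0.038]
0.75 [-0.     0.018 -0.05 ]
0.76 [-0.     0.024 -0.063]
0.77 [-0.     0.03  -0.076]
0.78 [-0.     0.036 -0.088]
0.79 [-0.     0.042 -0.101]
0.8 [-0.     0.049 -0.113]
0.81 [-0.     0.055 -0.126]
0.82 [-0.     0.062 -0.138]
0.83 [-0.     0.069 -0.15 ]
0.84 [-0.     0.076 -0.162]
0.85 [-0.     0.083 -0.174]
0.86 [-0.     0.09  -0.186]
```

drive_tool(series=[0,-0.004,-0.025,0,0,0,0,0,0.004,-0.05,0,0,0,0,0,0.012,-0.075,0,0,0,0,0,0.024,-0.1,0,0,0,0,0,0.035,-0.115,0,0,0,0,0,0.035,-0.115,0,0,0,0])

```text
t: 6.05
tool_pos: [0.4656, 0.0666, 0.2923]
eef_rot: [[0.191, 0.982, 0.002], [0.982, -0.191, -0.001], [-0.0, 0.002, -1.0]]
force: [3.2, -2.4, -0.2]
opening: 0.0093
gripper_force: 25.0
```

```bash
python3 -c "
from h import *
arc(np.arange(.78,.86,.01))
c=snap('side','s2.png');t=snap('top','t2.png')
print('locked knob pred',proj(c,W(-.053,.212,.153)),proj(t,W(-.053,.212,.153)))
a=cv2.imread('pics/s2.png')[60:280,130:350];cv2.imwrite('pics/s2z.png',cv2.resize(a,(550,550),interpolation=cv2.INTER_CUBIC))"
```

```text
6.05 locker [-0.1471 -0.0016] 0.2923 r 0.2797682099963927 ang 0.8025831204934797 [ 3.2 -2.4 -0.2] 0.009297416304373071 24.99709278345108
0.78 [ 0.    -0.016  0.028]
0.79 [ 0.    -0.009  0.015]
0.8 [ 0.    -0.003  0.003]
0.81 [-0.     0.004 -0.01 ]
0.82 [-0.     0.011 -0.022]
0.83 [-0.     0.018 -0.034]
0.84 [-0.     0.025 -0.046]
0.85 [-0.     0.032 -0.058]
locked knob pred [195.86197988 225.03281099] [155.68689016 169.71384673]
```

View pics/s2z.png

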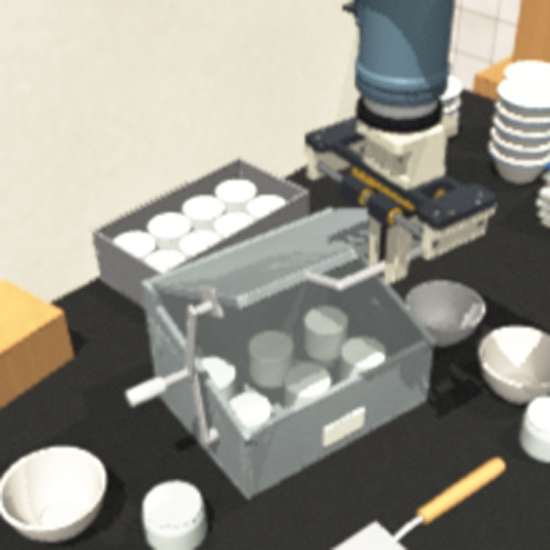

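The door is at about 0.80. The knob shows at (189,216) in the side view and would be at (196,225) when locked, so the links are near straight but not locked. I'll nudge up a little and wait for the spring.

drive_tool(series=[0,0.004,-0.012,0,0,0,0,0,0.004,-0.012,0,0,0,0,0,0.004,-0.012,0,0,0,0,0,0.004,-0.012,0,0,0,0,0,0.004,-0.012,0,0,0,0])

```text
t: 6.65
tool_pos: [0.4665, 0.0665, 0.294]
eef_rot: [[0.191, 0.982, 0.003], [0.982, -0.191, -0.001], [-0.0, 0.003, -1.0]]
force: [6.2, -3.6, -1.6]
opening: 0.009
gripper_force: 25.0
```

```bash
cat > kn.py <<'E'
from h import *
import sys
c=snap('side',sys.argv[1]); a=cv2.cvtColor(c['img'],cv2.COLOR_RGB2HSV)
m=((a[...,2]>190)&(a[...,1]<40)).astype(np.uint8); x0,y0,x1,y1=165,190,205,240
n,l,st,ce=cv2.connectedComponentsWithStats(m[y0:y1,x0:x1])
for i in range(1,n):
    if st[i,4]>15: print(st[i],ce[i]+[x0,y0])
E
python3 kn.py s3.png; python3 -c "
from h import *
arc([.8,.81,.82,.83])
c=load('s3.png')
for k in ((-.053,.153),(-.035,.156),(-.02,.1555)): print(proj(c,W(k[0],.212,k[1])))"
```

```text
[ 16  18  24  14 122] [191.3852459  214.90983607]
6.7 locker [-0.1461 -0.0016] 0.2941 r 0.27980501299548244 ang 0.8098047789615901 [ 5.9 -1.9 -1.8] 0.008823644254223708 24.997397661209106
0.8 [ 0.    -0.007  0.012]
0.81 [-0.    -0.001 -0.001]
0.82 [-0.     0.006 -0.013]
0.83 [-0.     0.013 -0.025]
[195.86197988 225.03281099]
[192.3662227  220.31550956]
[189.63277061 217.26478883]
```

drive_tool(series=[0,0.003,-0.01,0,0,0,0,0,0.003,-0.01,0,0,0,0,0,0.003,-0.01,0,0,0,0,0,0.003,-0.01,0,0,0,0,0,0.003,-0.01,0,0,0,0])

```text
t: 7.2
tool_pos: [0.4664, 0.0664, 0.2942]
eef_rot: [[0.191, 0.982, -0.0], [0.982, -0.191, -0.0], [-0.0, -0.0, -1.0]]
force: [7.6, -3.0, -10.6]
opening: 0.0093
gripper_force: 25.0
```

```bash
python3 kn.py s4.png; python3 -c "
from h import *
arc([.8,.81,.82,.83])
o=[]
for f in('s2.png','s3.png','s4.png'):
    o.append(cv2.resize(cv2.imread('pics/'+f)[160:250,160:225],(260,360),interpolation=cv2.INTER_CUBIC))
cv2.imwrite('pics/cmp.png',np.hstack(o))"
```

```text
[33  0  7 10 18] [201.27777778 194.44444444]
[ 22  27  18  12 108] [195.02777778 222.2962963 ]
7.25 locker [-0.1462 -0.0016] 0.2942 r 0.27993631152910686 ang 0.8099473036983355 [  8.   -2.6 -11. ] 0.009001926616951579 25.008970499038696
0.8 [ 0.    -0.007  0.012]
0.81 [-0. -0. -0.]
0.82 [-0.     0.006 -0.012]
0.83 [-0.     0.013 -0.025]
```

View pics/cmp.png

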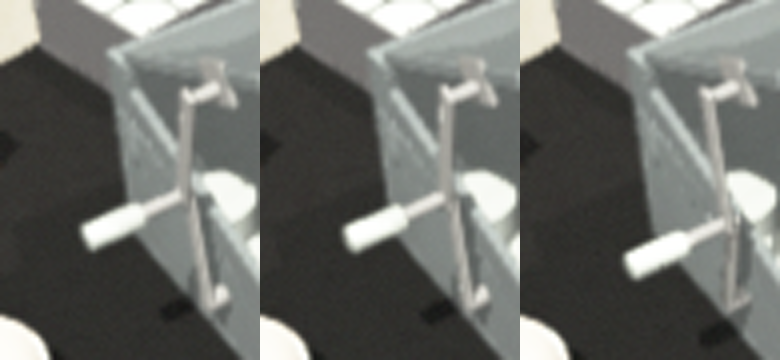

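The three crops run in time order. In the last one the knee has snapped forward past straight. I'll ease down slightly and check that it settles.

drive_tool(series=[0,-0.002,0.006,0,0,0,0,0,-0.002,0.006,0,0,0,0,0,-0.005,0.012,0,0,0,0,0,-0.008,0.018,0,0,0,0,0,-0.012,0.024,0,0,0,0,0,-0.016,0.03,0,0,0,0,0,-0.016,0.03,0,0,0,0])

```text
t: 7.95
tool_pos: [0.4653, 0.0666, 0.2917]
eef_rot: [[0.191, 0.981, 0.007], [0.982, -0.191, -0.002], [-0.0, 0.008, -1.0]]
force: [6.3, -3.0, 5.1]
opening: 0.0088
gripper_force: 25.0
```

```bash
python3 kn.py s5.png; python3 -c "
from h import *
arc([.785])"
```

```text
[33  0  7 11 19] [201.31578947 194.73684211]
[ 22  28  18  12 106] [195.41509434 223.37735849]
8.0 locker [-0.1473 -0.0016] 0.2917 r 0.27971022033421983 ang 0.8005095943609548 [ 6.8 -4.1  5.4] 0.009030514799182605 25.011660754680634
0.785 [ 0.    -0.011  0.019]
```

The knob is now at (195.4,223.4), against (196,225) predicted for locked, and the grip feels support. So it is locked and I let go.

drive_tool(series=[0,-0.003,0.005,0,0,0,0.43,0,-0.003,0.005,0,0,0,0.43,0,-0.003,0.005,0,0,0,0.43,0,-0.003,0.005,0,0,0,0.43,0,-0.003,-0.15,0,0,0,0.43,0,-0.003,-0.35,0,0,0,0.43,0,-0.003,-0.35,0,0,0,0.43,0,-0.003,-0.35,0,0,0,0.43])

```text
t: 8.8
tool_pos: [0.4622, 0.0676, 0.3602]
eef_rot: [[0.191, 0.982, 0.001], [0.982, -0.191, 0.0], [0.0, 0.001, -1.0]]
force: [-0.1, 0.2, -0.8]
opening: 0.04
gripper_force: 0.0
```

```bash
python3 kn.py s6.png; python3 -c "
from h import *
go(W(-.115,.212,.36))"
```

```text
[33  0  7 11 18] [201.38888889 194.77777778]
[ 22  28  18  12 104] [195.11538462 223.40384615]
t 8.85 pos [0.4617 0.0677 0.3591] F [ 0.8 -0.1 -0.3] open 0.04019514486052611 0.0
shift share [ 1.066  0.181 -0.005] turn [-0.001 -0.     0.001]
```

View pics/s6.png

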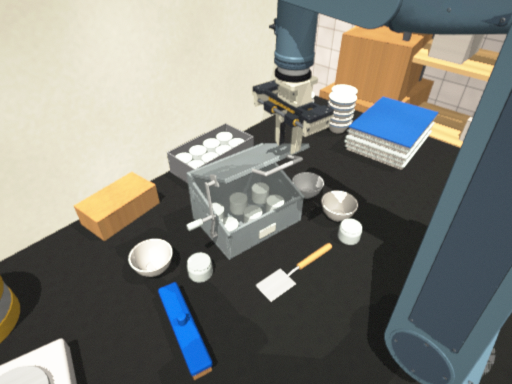

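The fingers are clear above the bar at about (300,150). The door stands open on its locked stay, with the knob at (195,223). I let it stand for about a second while moving left, fingers closing, to a point in front of the knob.

drive_tool(series=[0,-0.05,0,0,0,0,0,0.25,0.0,0,0,0,0,0,0.5,0.1,0,0,0,0,0,0.75,0.15,0,0,0,0,0,1,0.18,0,0,0,0,0,1,0.18,0,0,0,0,0,1,0.18,0,0,0,0,0,1,0.18,0,0,0,0,0])

```text
t: 9.65
tool_pos: [0.5348, 0.2561, 0.3591]
eef_rot: [[0.191, 0.982, -0.002], [0.982, -0.191, -0.001], [-0.001, -0.002, -1.0]]
force: [0.1, -0.2, -0.0]
opening: 0.0003
gripper_force: 0.0
```

drive_tool(series=[0.066,0,0.2,0,0,0,0,0.066,0,0.4,0,0,0,0,0.066,0,0.6,0,0,0,0,0.066,0,0.75,0,0,0,0,0.066,0,0.75,0,0,0,0,0.066,0,0.75,0,0,0,0])

```text
t: 10.25
tool_pos: [0.5383, 0.2686, 0.2109]
eef_rot: [[0.193, 0.981, 0.0], [0.981, -0.193, -0.0], [-0.0, 0.0, -1.0]]
force: [-0.1, 0.9, 0.3]
opening: 0.0007
gripper_force: 0.0
```

```bash
python3 -c "
from h import *
go(W(-.115,.212,.13))
c=snap('top','t7.png');s=snap('side','s7.png')
a=cv2.resize(c['img'][110:230,110:250,::-1],(420,360));b=cv2.resize(s['img'][170:290,150:275,::-1],(375,360))
cv2.imwrite('pics/z7.png',np.hstack([a,b])); print(proj(c,W(-.053,.212,.153)),proj(s,W(-.053,.212,.153)))"
```

```text
t 10.25 pos [0.5383 0.2686 0.2109] F [-0.1  0.9  0.3] open 0.0007016086823195304 0.0
shift share [ 0.007 -0.003  0.405] turn [ 0.     0.    -0.001]
[155.68689016 169.71384673] [195.86197988 225.03281099]
```

View pics/z7.png

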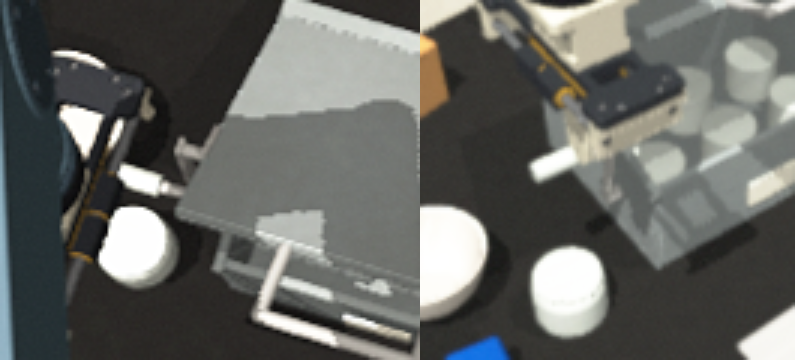

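The door stands open untouched, and the knob at top view (156.7,170.3) matches the prediction. I go down in front of it and push.

drive_tool(series=[0.005,0,0.15,0,0,0,0,0.005,0,0.3,0,0,0,0,0.005,0,0.4,0,0,0,0,0.005,0,0.4,0,0,0,0,0.005,0.04,0.4,0,0,0,0,0.005,0.08,0.4,0,0,0,0,0.005,0.12,0.4,0,0,0,0,0.005,0.15,0.4,0,0,0,0])

```text
t: 11.15
tool_pos: [0.5697, 0.265, 0.1311]
eef_rot: [[0.191, 0.981, 0.003], [0.981, -0.191, 0.001], [0.001, 0.002, -1.0]]
force: [0.1, -0.2, -0.3]
opening: 0.0004
gripper_force: 0.0
```

drive_tool(series=[0,0.025,0,0,0,0,0,0,0.05,0,0,0,0,0,0,0.075,0,0,0,0,0,0,0.1,0,0,0,0,0,0,0.125,0,0,0,0,0,0,0.15,0,0,0,0,0])

```text
t: 11.75
tool_pos: [0.5975, 0.2595, 0.1299]
eef_rot: [[0.191, 0.982, -0.0], [0.982, -0.191, 0.0], [0.0, -0.0, -1.0]]
force: [-2.7, 0.9, 2.8]
opening: 0.0004
gripper_force: 1.5
```

```bash
python3 -c "
from h import *
go(W(-.018,.212,.13)); s=snap('side','s8.png');p=np.array(readout.observe()['tool_pos']);print(RL.T@(p[:2]-O))"
```

```text
t 11.75 pos [0.5975 0.2595 0.1299] F [-2.7  0.9  2.8] open 0.0004199546660080084 1.4529458060860634
shift share [-0.005  0.182 -0.   ] turn [-0.    -0.     0.001]
[-0.05344324  0.21296335]
```

Contact is made with about 3 N on the knob, so I continue pushing to the full 60 mm.

drive_tool(series=[0,0.025,0,0,0,0,0,0,0.05,0,0,0,0,0,0,0.075,0,0,0,0,0,0,0.1,0,0,0,0,0,0,0.125,0,0,0,0,0,0,0.15,0,0,0,0,0,0,0.175,0,0,0,0,0,0,0.2,0,0,0,0,0])

```text
t: 12.6
tool_pos: [0.6367, 0.2516, 0.1295]
eef_rot: [[0.191, 0.982, -0.001], [0.982, -0.191, -0.0], [-0.0, -0.001, -1.0]]
force: [-2.2, 0.8, 0.1]
opening: 0.0003
gripper_force: 1.0
```

```bash
python3 -c "
from h import *
go(W(-.018,.212,.13)); s=snap('side','s9.png');t=snap('top','t9.png')
a=cv2.resize(t['img'][110:230,110:250,::-1],(420,360));b=cv2.resize(s['img'][130:265,150:290,::-1],(375,360))
cv2.imwrite('pics/z9.png',np.hstack([a,b]))"
```

```text
t 12.6 pos [0.6367 0.2516 0.1295] F [-2.2  0.8  0.1] open 0.0002998538388647037 1.0058804601430893
shift share [-0.004 -0.018 -0.002] turn [-0.001  0.     0.   ]
```

View pics/z9.png

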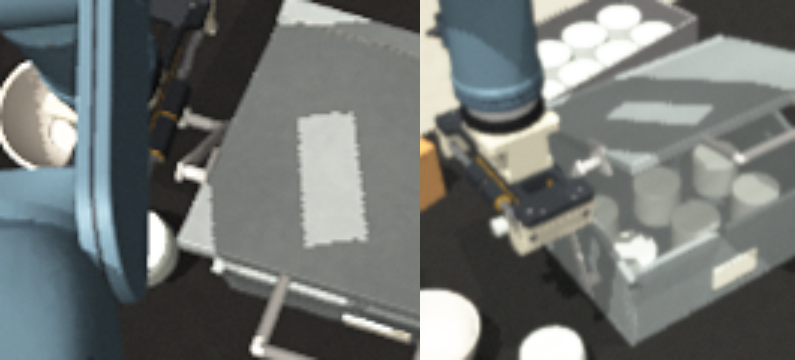

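The stay is folding backward and the door has begun to tilt down. I push a little further, then check whether the knob runs on.

drive_tool(series=[0,0.025,0,0,0,0,0,0,0.05,0,0,0,0,0,0,0.06,0,0,0,0,0,0,0.06,0,0,0,0,0,0,0.06,0,0,0,0,0,0,0.06,0,0,0,0,0])

```text
t: 13.3
tool_pos: [0.6484, 0.2495, 0.13]
eef_rot: [[0.191, 0.982, 0.0], [0.982, -0.191, 0.0], [0.0, 0.0, -1.0]]
force: [-0.7, -1.1, -0.3]
opening: 0.0006
gripper_force: 0.0
```

drive_tool(series=[0,0,0,0,0,0,0,0,0,0,0,0,0,0,0,0,0,0,0,0,0,0,0,0,0,0,0,0])

```text
t: 13.7
tool_pos: [0.6483, 0.2495, 0.1299]
eef_rot: [[0.191, 0.982, -0.0], [0.982, -0.191, -0.0], [-0.0, -0.0, -1.0]]
force: [-0.0, -0.3, -0.8]
opening: 0.0005
gripper_force: 0.0
```

Contact is gone, so the knob is running on by itself. I retreat forward, then up.

drive_tool(series=[0,-0.15,0,0,0,0,0,0,-0.3,0,0,0,0,0,0.1,-0.4,0,0,0,0,0,0.2,-0.4,-0.2,0,0,0,0,0.2,-0.4,-0.5,0,0,0,0,0.2,-0.4,-0.8,0,0,0,0,0.2,-0.4,-0.8,0,0,0,0,0.2,-0.4,-0.8,0,0,0,0])

```text
t: 14.5
tool_pos: [0.5791, 0.3047, 0.2948]
eef_rot: [[0.191, 0.982, 0.008], [0.982, -0.191, 0.003], [0.004, 0.008, -1.0]]
force: [1.4, -0.1, -0.2]
opening: 0.0007
gripper_force: 0.0
```

drive_tool(series=[0,-0.8,0,0,0,0,0,0,-0.8,0,0,0,0,0,0,-0.8,0,0,0,0,0,0,-0.8,0,0,0,0,0,0,-0.8,0,0,0,0,0,0,-0.8,0,0,0,0,0,0,-0.8,0,0,0,0,0,0,-0.8,0,0,0,0,0])

```text
t: 15.3
tool_pos: [0.4218, 0.3341, 0.2892]
eef_rot: [[0.193, 0.981, -0.001], [0.981, -0.193, -0.001], [-0.001, -0.0, -1.0]]
force: [-0.5, -0.0, -0.9]
opening: 0.0005
gripper_force: 0.0
```

drive_tool(series=[0,0,0,0,0,0,0,0,0,0,0,0,0,0,0,0,0,0,0,0,0,0,0,0,0,0,0,0,0,0,0,0,0,0,0,0,0,0,0,0,0,0,0,0,0,0,0,0,0,0,0,0,0,0,0,0])

```text
t: 16.1
tool_pos: [0.4204, 0.3346, 0.2899]
eef_rot: [[0.191, 0.982, 0.0], [0.982, -0.191, 0.0], [0.0, 0.0, -1.0]]
force: [-0.1, 0.1, 0.9]
opening: 0.0008
gripper_force: 0.0
```

drive_tool(series=[0,0,0,0,0,0,0,0,0,0,0,0,0,0,0,0,0,0,0,0,0,0,0,0,0,0,0,0,0,0,0,0,0,0,0,0,0,0,0,0,0,0,0,0,0,0,0,0,0,0,0,0,0,0,0,0])

```text
t: 16.9
tool_pos: [0.4204, 0.3346, 0.2899]
eef_rot: [[0.191, 0.982, 0.0], [0.982, -0.191, 0.0], [0.0, 0.0, -1.0]]
force: [0.1, 0.0, 0.2]
opening: 0.0005
gripper_force: 0.0
```

drive_tool(series=[0,0,0,0,0,0,0,0,0,0,0,0,0,0,0,0,0,0,0,0,0,0,0,0,0,0,0,0,0,0,0,0,0,0,0,0,0,0,0,0,0,0,0,0,0,0,0,0,0,0,0,0,0,0,0,0])

```text
t: 17.7
tool_pos: [0.4204, 0.3346, 0.2899]
eef_rot: [[0.191, 0.982, 0.0], [0.982, -0.191, 0.0], [0.0, 0.0, -1.0]]
force: [0.1, -0.1, 0.7]
opening: 0.0006
gripper_force: 0.0
```

```bash
python3 -c "
from h import *
a0=load('side0.png')['img'].astype(int);s=snap('side','s10.png')
d=np.abs(a0-s['img']).max(2)>60; print(readout.observe()['t'],'diff in locker',d[150:250,165:310].sum(), 'in brush/scraper',d[240:375,120:335].sum())"
```

```text
17.75 diff in locker 4154 in brush/scraper 230
```

View pics/s10.png

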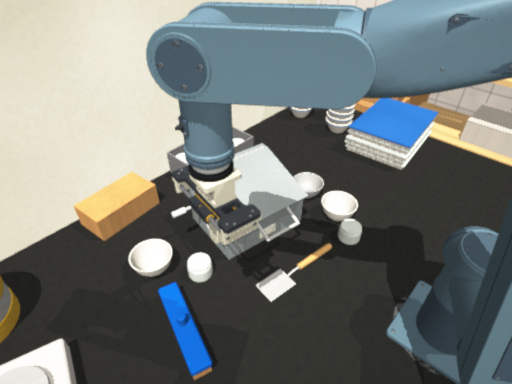

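The door looks shut, with its front-right corner at (303,197) and the knob at (181,212) as at the start. The bystanders are unmoved. I wait a little longer and compare numerically with the first picture.

drive_tool(series=[0,0,0,0,0,0,0,0,0,0,0,0,0,0,0,0,0,0,0,0,0,0,0,0,0,0,0,0,0,0,0,0,0,0,0,0,0,0,0,0,0,0,0,0,0,0,0,0,0,0,0,0,0,0,0,0])

```text
t: 18.55
tool_pos: [0.4204, 0.3346, 0.2898]
eef_rot: [[0.191, 0.982, -0.0], [0.982, -0.191, -0.0], [-0.0, -0.0, -1.0]]
force: [-1.2, -0.1, 0.4]
opening: 0.0005
gripper_force: 0.0
```

```bash
python3 -c "
from h import *
g=lambda f:cv2.Canny(cv2.cvtColor(load(f)['img'],cv2.COLOR_RGB2GRAY),60,150)
s=snap('side','s11.png'); a0=load('side0.png')['img'].astype(int);a1=load('s10.png')['img'].astype(int);a2=s['img'].astype(int)
for n,(x0,x1,y0,y1) in dict(knob=(170,192,203,220),corner=(285,318,170,230),bar=(262,302,215,245),tinb=(185,215,250,285),brush=(150,215,280,380),scr=(250,335,240,305),bowlc=(125,178,238,280)).items():
    print(n,'vs prev',(np.abs(a2-a1).max(2)>40)[y0:y1,x0:x1].sum(),'vs start',(np.abs(a2-a0).max(2)>60)[y0:y1,x0:x1].sum(),end=' ')
    A=cv2.cvtColor(load('side0.png')['img'],cv2.COLOR_RGB2GRAY)[y0+4:y1-4,x0+4:x1-4];B=cv2.cvtColor(s['img'],cv2.COLOR_RGB2GRAY)[y0:y1,x0:x1]
    r=cv2.matchTemplate(B,A,cv2.TM_CCOEFF_NORMED); _,m,_,l=cv2.minMaxLoc(r); print('shift',l[0]-4,l[1]-4,round(m,2))"
```

```text
knob vs prev 0 vs start 6 shift 0 0 1.0
corner vs prev 0 vs start 98 shift 0 0 0.98
bar vs prev 0 vs start 34 shift 0 0 0.96
tinb vs prev 0 vs start 0 shift 0 0 1.0
brush vs prev 0 vs start 0 shift 0 0 0.99
scr vs prev 0 vs start 200 shift 0 0 0.97
bowlc vs prev 0 vs start 0 shift 0 0 1.0
```

```bash
python3 -c "
from h import *
print(manip.job_done())"
```

```text
the job is handed in; nothing more can be done
None
```

The job is handed in: I raised the door until the stay locked, let go and it stood open by itself for about 3 s, then I pushed the knob back and the door sank shut, with pictures showing the door, knob and left and front bystanders back at their starting pixels and 18.6 s used of the 54.

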